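# Cull the faulty heat sinks from under the soldering shelf

## Robot

A 6-joint arm with a two-finger parallel gripper is mounted at the origin on the work surface. World frame = base frame: x ahead of the robot, y to its left, z up, the work surface at z = 0. Lengths are in m, angles in rad, forces in N, time in s.
With the tool pointing down it reaches from about 0.325 to 0.775 m from the base axis. Payload 5.5 kg.
Tool frame: the origin (TCP) lies midway between the tips of the shut fingers; the grasp point (between the pads) lies 19 mm behind it (hold_point_z is the distance from the TCP to the grasp point, in m); z points along the fingers, y is the direction in which the jaws open and shut (so a half turn about z gives the same grasp; the last joint's range is limited). The gripper opens to 88 mm and grips with 3 to 60 N. Pads are 20 mm wide; open, the fingers measure 115 mm over their backs; the gripper's body (75 mm by 178 mm) begins 61 mm behind the grasp point.
Start: joints at [-1.231, 0.091, 1.231, -0, 1.82, -0.057], TCP at [0.232, -0.553, 0.223] pointing down, gripper open.
Joint ranges: [-2.87, 2.87], [-0.86, 2.18], [0.17, 2.46], [-1.51, 4.65], [0.06, 2.69], [-2.65, 2.65]. Speed limits (rad/s): [2.57, 2.57, 3.01, 3.14, 3.14, 3.14].

## Interface

Orientations are given as a unit quaternion [x, y, z, w].
In Python, from workcell import * gives the robot as it stands. The module is installed in compiled form; this text tells all that it offers.
- The arm moves only by the tool jog_arm, never from a script. Its argument "moves" is a list that holds one entry, the list of rows, each a list of 4 numbers: the shift along the tool's x, y, z in mm, then the turn about the tool's z in rad. In form: [[[dx, dy, dz, twist], ...]]. A call has 1 to 20 rows; each row shifts and turns the commanded pose from where the row before left it, along the tool's axes as they then stand; what a row does not reach is not made up. A row lasts 1/12 s, in which the tool goes at most 41.7 mm and 7.16 degrees, less where a joint would pass 70% of its speed; a pose out of reach is approached as far as the arm can. A call is refused whole if a number of a shift passes 41.7 or a number of a turn 0.125, either way. A call with a gripper value outside its range is refused whole. "jaw" is the opening, from -1 (shut) to 1 (fully open), set as the call begins (left out, the last holds). The fingers move at their own pace and stop on an object; the grip force is fixed at half the most. Time passes only in rows, so rows that do not move let the fingers close. It gives the time, the measured TCP pose, the force and the opening at its end, in the units of the state.
- sense(): the state, without advancing time (a new reading comes with each control period).
- snapshot(name): name is "scene" or "top" or "wrist"; returns a dict with "pixels" (400x640x3 uint8, red, green, blue), "fx", "fy", "cx", "cy" (pixels), "k1" (the pictures are not rectified: a ray, as slopes to the right and down, at radius r is drawn at 1 + k1 r^2 times it, then the intrinsics apply), "rvec" (rotation vector, rad) and "tvec" (3), from world to camera coordinates, as OpenCV has them. Camera axes: x right, y down, z forward; pixel columns grow to the right and rows downward; lengths in m; the calibration is good to about 2 mm. A picture is of the moment at which its call begins. There is no depth.
- sign_off(): hands the job in, once; it reports no verdict.
The state is a dict: "time": time; "q": joint angles; "qd": joint speeds; "joint_torque": joint torques, N m; "eef_pos": TCP position; "orientation": TCP orientation; "force": force on the tool from outside, world axes, zero at the start; "torque": the same for the moment, N m; "width": finger opening in m.
Only numpy, scipy, OpenCV 4.12 (cv2) and the standard library are available. Lean on these libraries where they do the work, as an engineer would, in place of code of your own. Each camera call takes 0.05 s, during which the arm holds its last target. There are 200 camera calls.

## Task

Five small comb heat sinks stand in a row under the front edge of the raised shelf, and two of them are faulty: one has lost its middle fin, the other has all its fins cut short. Take the two faulty ones out and put them in the open blue parts box. Leave the three sound ones standing where they are, and do not hit the shelf or shift the iron holder, tweezers or circuit board.

Things in the scene. Friction and masses are not known exactly. Their poses are not given: they have to be found in the camera images.
- shelf: Fixed raised plywood shelf carrying the soldering station, standing askew: board 180 (x) x 500 (y) x 18 mm, underside 112 mm up, end panels at y = +-238 mm, open front and back. Load on it: 90 mm high. Origin: centre of its plan on the work surface, x to the back. The sinks stand right below its front (-x) edge, 72 mm apart in a row: the hand must come in tilted.
- shelf_edge (a point): Middle of the lower front edge of the shelf board (112 mm high).
- sink_a: Sound plain-aluminium comb heat sink, E-shaped from above, 34 (x) x 30 (y) x 36 mm high: back plate 6 thick at x = +11 to +17 mm, three fins 5 thick and 28 long at y = -12.5, 0, +12.5 mm. Stands upright. Origin: centre of its outline, on the underside; fins point to -x (out of the shelf's front), y across the fins, z up.
- sink_b: Sound plain-aluminium comb heat sink, E-shaped from above, 34 (x) x 30 (y) x 36 mm high: back plate 6 thick at x = +11 to +17 mm, three fins 5 thick and 28 long at y = -12.5, 0, +12.5 mm. Stands upright. Origin: centre of its outline, on the underside; fins point to -x (out of the shelf's front), y across the fins, z up.
- sink_c: Sound plain-aluminium comb heat sink, E-shaped from above, 34 (x) x 30 (y) x 36 mm high: back plate 6 thick at x = +11 to +17 mm, three fins 5 thick and 28 long at y = -12.5, 0, +12.5 mm. Stands upright. Origin: centre of its outline, on the underside; fins point to -x (out of the shelf's front), y across the fins, z up.
- sink_gap: Faulty aluminium heat sink: outer sizes as the sound ones (34 x 30 x 36 mm, back plate 6 thick at x = +11 to +17 mm, outer fins 5 thick and 28 long at y = +-12.5 mm) but no middle fin: U-shaped from above. Stands upright. Origin: centre of its outline, on the underside; fins point to -x (out of the shelf's front), y across the fins, z up.
- sink_gap_mid (a point): Middle of this heat sink, 18 mm above its underside.
- sink_short: Faulty aluminium heat sink: 30 wide (y) and 36 high as the sound ones, with the same 6 mm back plate (x = +1.5 to +7.5 mm), but its three fins are only 9 long: 15 (x) x 30 x 36 mm in all. Stands upright. Origin: centre of its outline, on the underside; fins point to -x (out of the shelf's front), y across the fins, z up.
- sink_short_mid (a point): Middle of this heat sink, 18 mm above its underside.
- parts_box: Blue plastic parts box, fixed, open on top: 140 (x) x 200 (y) x 50 mm high, walls and floor 3 mm. Its flip-top lid is folded right over on the -x side and slopes from the rim down to the surface 135 mm away. Origin: centre of its underside, z up.
- iron_holder: Bystander: steel soldering-iron holder with the iron, base 100 x 70 mm, iron handle leaning up to -x, about 115 mm high. Origin: centre of the base's underside.
- tweezers: Bystander: black anti-static tweezers lying flat, 130 mm long along x, 22 wide, 6 high. Origin: middle, on the surface.
- circuit_board: Bystander: small green circuit board lying flat, 50 (x) x 70 (y) mm, at most 14 high. Origin: centre of its underside.
Things that resemble listed ones, but are neither listed nor needed, are in the scene too. What is shaped like the sink_short but turquoise is not meant.

How it is judged:
At the end, for the whole second after the job is handed in: Both faulty heat sinks rest inside the parts box (their mid points within 65 mm in x and 95 mm in y of the box's centre and below its rim, at rest), and the three sound ones stand upright (within 0.15 rad) within 15 mm of where they stood (x of sink_gap_mid in the frame of parts_box between -0.065 and 0.065 m and y of sink_gap_mid in the frame of parts_box between -0.095 and 0.095 m and z of sink_gap_mid in the frame of parts_box between 0 and 0.05 m and linear speed of each of sink_gap, sink_short below 0.02 m/s and x of sink_short_mid in the frame of parts_box between -0.065 and 0.065 m and y of sink_short_mid in the frame of parts_box between -0.095 and 0.095 m and z of sink_short_mid in the frame of parts_box between 0 and 0.05 m and distance of each of sink_a, sink_b, sink_c from where it was at the start of the episode below 0.015 m and angle between each of sink_a, sink_b, sink_c's own z axis and vertical below 0.15 rad); the robot touches nothing.
It fails at once if a sound heat sink is moved by more than 25 mm (distance of any of sink_a, sink_b, sink_c from where it was at the start of the episode above 0.025 m).
It fails at once if the shelf is hit with more than 15 N (contact force between shelf and the arm above 15 N or contact force between shelf and the fingers above 15 N).
It fails at once if the iron holder, tweezers or circuit board is shifted by more than 20 mm (distance of any of iron_holder, tweezers, circuit_board from where it was at the start of the episode above 0.02 m).
It also fails if it takes over 56 s, if anything falls off the work surface, if the arm or the gripper's body presses on something with over 40 N, if the wrist force passes 120 N, or if a joint passes its speed limit or range.

## Working session

There is one attempt and no reset: what is moved stays moved. The work goes in short steps, Python scripts to look and compute and a tool call to move; the robot and the scene stay as the last step left them, time stands still between calls to the robot, and variables do not carry over. Pictures are saved under pics/ and viewed, about 8 in all and at most 12, crops included, and the job is handed in when it is done.

Besides the shell and the picture viewer there is one more tool, called as name([rows], argument=value, ...), one row to a line, values as JSON. jog_arm: Moves the arm, as the interface text tells. Its arguments: {"type":"object","properties":{"moves":{"type":"array"},"jaw":{"type":"number"}},"required":["moves"]}

```bash
mkdir -p pics; cat > h.py <<'E'
from workcell import *
import numpy as np, cv2
from scipy.spatial.transform import Rotation as R
def ray(s,u,v):
    d=np.array([[ (u-s['cx'])/s['fx'], (v-s['cy'])/s['fy'] ]],float)
    x=d[0].copy()
    for _ in range(30): x=d[0]/(1+s['k1']*(x@x))
    M=cv2.Rodrigues(np.array(s['rvec'],float))[0]; t=np.array(s['tvec'],float).ravel()
    return -M.T@t, M.T@np.array([x[0],x[1],1.])
def onz(s,u,v,z):
    c,d=ray(s,u,v); return c+d*(z-c[2])/d[2]
def proj(s,p):
    M=cv2.Rodrigues(np.array(s['rvec'],float))[0]; q=M@np.array(p,float)+np.array(s['tvec'],float).ravel()
    x=q[:2]/q[2]; x=x*(1+s['k1']*(x@x)); return np.array([s['fx']*x[0]+s['cx'],s['fy']*x[1]+s['cy']])
def save(s,n,crop=None,k=1):
    im=s['pixels'][:,:,::-1]
    if crop: a,b,c,d=crop; im=im[b:d,a:c]
    cv2.imwrite('pics/'+n,cv2.resize(im,None,fx=k,fy=k,interpolation=cv2.INTER_CUBIC))
E
python3 - <<'E'
from h import *
print(sense())
for n in ['scene','top','wrist']:
    s=snapshot(n); save(s,n+'0.png')
    import pickle; pickle.dump(s,open(n+'0.pkl','wb'))
    c,_=ray(s,320,200); print(n,c.round(3),[s[k] for k in('fx','fy','k1')])
a=[cv2.imread(f'pics/{n}0.png') for n in('scene','top')]
E
```

```text
{'time': 0.0, 'q': array([-1.23070038e+00,  9.18426155e-02,  1.23190388e+00, -2.16437479e-05,
        1.81981968e+00, -5.66966772e-02]), 'qd': array([ 1.13135015e-04,  1.48233737e-03, -1.61489725e-03,  7.41438519e-05,
       -1.12513509e-03,  2.07415412e-03]), 'joint_torque': array([ 2.64594899e-03, -4.46461701e+01, -4.06436670e+01,  7.00172014e-02,
        2.97194382e-02, -1.45383824e-04]), 'eef_pos': array([ 0.23176596, -0.55308985,  0.22150646]), 'orientation': array([ 9.80383967e-01,  1.97094655e-01, -1.49741799e-04, -9.75389735e-04]), 'force': array([-0.55645361,  0.32820763,  0.97974718]), 'torque': array([-0.01729219,  0.05548122,  0.02461159]), 'width': 0.08748739256211698}
scene [ 0.744 -0.593  0.552] [383.05020672633566, 383.05020672633566, -0.06635568372917494]
top [ 0.401 -0.087  1.096] [481.9217229310435, 481.9217229310435, -0.003460418266228165]
wrist [ 0.297 -0.527  0.385] [306.124321276752, 306.124321276752, -0.046992751020765985]
```

View pics/scene0.png

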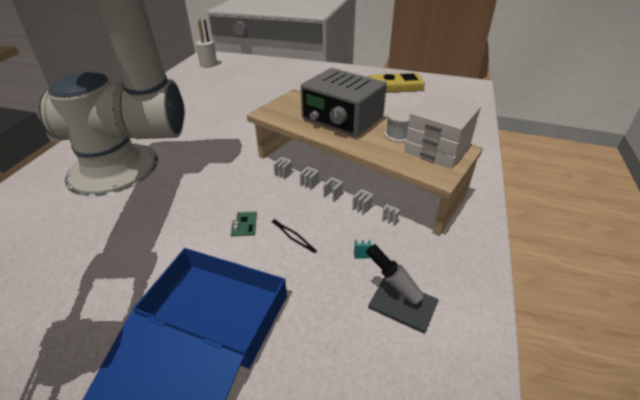

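View pics/top0.png

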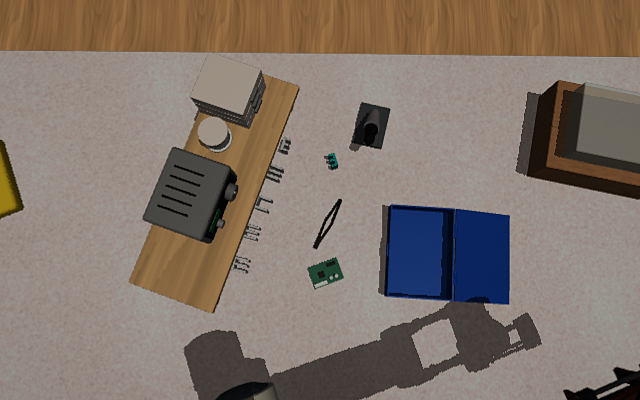

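Scene: the five sinks are at (283,167), (309,178), (333,188), (362,200) and (390,213). In the top view they are at (242,264), (252,233), (263,205), (275,175) and (285,146). The turquoise decoy is at scene (362,248) and top (332,161). The box is at top (420,252). Next is one close crop of the row from both views.

```bash
python3 - <<'E'
from h import *
a=cv2.imread('pics/scene0.png')[140:235,255:420]; b=cv2.imread('pics/top0.png')[70:320,120:350]
a=cv2.resize(a,(790,455),interpolation=cv2.INTER_CUBIC); cv2.imwrite('pics/c1.png',a)
b=cv2.imread('pics/top0.png')[130:280,220:350]; cv2.imwrite('pics/c2.png',cv2.resize(b,(520,600),interpolation=cv2.INTER_CUBIC))
import pickle
s=pickle.load(open('top0.pkl','rb'))
for n,u,v,z in [('shelfTR',299,88,.13),('shelfBR',213,312,.13),('shelfBL',129,281,.13),('shelfTL',213,56,.13),('boxTL',389,206,.05),('boxBL',387,296,.05),('boxTR',454,209,.05),('boxBR',453,301,.05),('tw1',315,247,0),('tw2',340,200,0),('pcb',325,272,0),('pcbL',308,267,0),('ironbase',371,127,0),('deco',332,161,.03),('lid1',509,215,0),('lid2',508,303,0)]:
    print(n,onz(s,u,v,z).round(3))
E
```

```text
shelfTR [ 0.802 -0.031  0.13 ]
shelfBR [0.338 0.128 0.13 ]
shelfBL [0.395 0.298 0.13 ]
shelfTL [0.873 0.155 0.13 ]
boxTL [ 0.564 -0.229  0.05 ]
boxBL [ 0.371 -0.223  0.05 ]
boxTR [ 0.559 -0.371  0.05 ]
boxBR [ 0.362 -0.363  0.05 ]
tw1 [ 0.476 -0.067  0.   ]
tw2 [ 0.585 -0.123  0.   ]
pcb [ 0.42 -0.09  0.  ]
pcbL [ 0.431 -0.052  0.   ]
ironbase [ 0.761 -0.195  0.   ]
deco [ 0.669 -0.103  0.03 ]
lid1 [ 0.555 -0.51   0.   ]
lid2 [ 0.357 -0.498  0.   ]
```

View pics/c1.png

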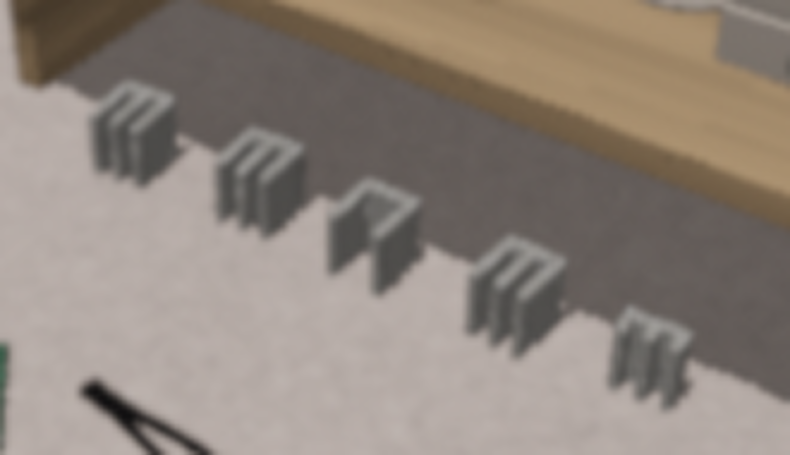

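View pics/c2.png

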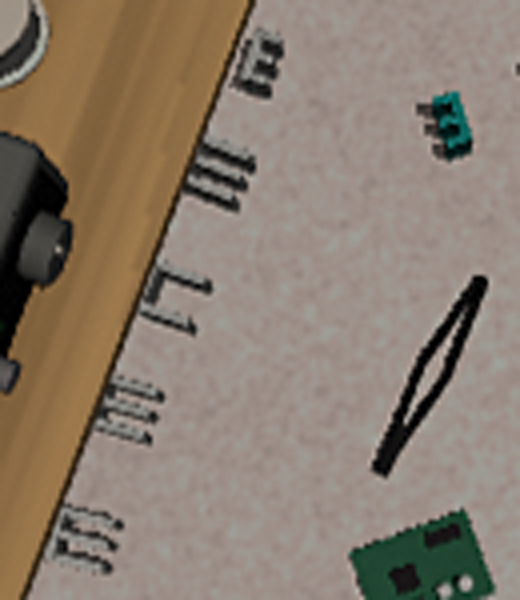

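The crops show the U-shaped sink with no middle fin in the middle, at scene (333,188) and top (263,205). The short-fin sink is the right-most, at scene (390,213) and top (285,146). The other three are full E shapes: scene (283,167), (309,178) and (362,200). The turquoise piece at scene (362,248) is the decoy.

Jogs only translate and twist, so the tilt has to come from the reach limits. I'll measure first.

```bash
python3 - <<'E'
from h import *
import pickle
t=pickle.load(open('top0.pkl','rb')); s=pickle.load(open('scene0.pkl','rb'))
tf=lambda u,v:(u/4+220-.375,v/4+130-.375); sf=lambda u,v:(u/4.788+255-.4,v/4.788+140-.4)
e1=onz(t,299,88,.13)[:2]; e2=onz(t,213,312,.13)[:2]; ys=(e2-e1)/np.linalg.norm(e2-e1); xs=np.array([ys[1],-ys[0]]); O=(e1+e2)/2
print('ys',ys,'xs',xs,'yaw',np.degrees(np.arctan2(xs[1],xs[0])),'edge mid',O)
def show(n,p): d=p[:2]-O; print(n,p.round(4),'x_s %.1f y_s %.1f'%(1e3*d@xs,1e3*d@ys))
for n,u,v in [('gap tip far',212,287),('gap tip near',196,330),('short tip far',283,37),('short tip near',270,95),('B tip far',255,158),('B tip near',240,208),('C tipfar',163,396),('C near',151,440)]: show('top '+n,onz(t,*tf(u,v),.036))
for n,u,v in [('gap tipL',333,213),('gap tipR',378,243),('gap backR',421,205),('gap backL',372,180),('short tipL',613,332),('short tipR',668,354),('short backR',690,330),('short backL',632,308),('B tipL',472,270),('B tipR',518,292),('B backR',564,260)]: show('scene '+n,onz(s,*sf(u,v),.036))
w=snapshot('wrist'); 
E
```

```text
ys [-0.94599462  0.32418232] xs [0.32418232 0.94599462] yaw 71.08395680792299 edge mid [0.56993069 0.04885632]
top gap tip far [0.5739 0.0282 0.036 ] x_s -18.3 y_s -10.5
top gap tip near [0.5496 0.0364 0.036 ] x_s -18.4 y_s 15.1
top short tip far [ 0.7187 -0.0081  0.036 ] x_s -5.6 y_s -159.2
top short tip near [ 0.6846 -0.0015  0.036 ] x_s -10.5 y_s -124.8
top B tip far [0.6479 0.0061 0.036 ] x_s -15.2 y_s -87.6
top B tip near [0.6191 0.0138 0.036 ] x_s -17.3 y_s -57.8
top C tipfar [0.5126 0.0535 0.036 ] x_s -14.2 y_s 55.7
top C near [0.4883 0.0593 0.036 ] x_s -16.6 y_s 80.6
scene gap tipL [0.5553 0.0427 0.036 ] x_s -10.6 y_s 11.8
scene gap tipR [0.5809 0.0275 0.036 ] x_s -16.6 y_s -17.3
scene gap backR [0.5923 0.0601 0.036 ] x_s 17.9 y_s -17.5
scene gap backL [0.5656 0.0721 0.036 ] x_s 20.6 y_s 11.6
scene short tipL [ 0.6922 -0.0016  0.036 ] x_s -8.1 y_s -132.1
scene short tipR [ 0.7167 -0.0087  0.036 ] x_s -6.8 y_s -157.5
scene short backR [0.7233 0.0091 0.036 ] x_s 12.1 y_s -158.0
scene short backL [0.6973 0.0162 0.036 ] x_s 10.4 y_s -131.1
scene B tipL [0.6256 0.0212 0.036 ] x_s -8.1 y_s -61.6
scene B tipR [0.6482 0.0124 0.036 ] x_s -9.1 y_s -85.8
scene B backR [0.663  0.0398 0.036 ] x_s 21.6 y_s -91.0
```

jog_arm([
  [[0, 0, -30, -0.12], [0, 0, -30, -0.12], [0, 0, -30, -0.12], [0, 0, -30, -0.12], [0, 0, -20, -0.12], [0, 0, 0, -0.12], [0, 0, 0, -0.128]],
], jaw=0.14)

```text
refused, turn out of range in row 7
```

jog_arm([
  [[0, 0, -30, -0.12], [0, 0, -30, -0.12], [0, 0, -30, -0.12], [0, 0, -30, -0.12], [0, 0, -20, -0.12], [0, 0, 0, -0.12], [0, 0, 0, -0.12]],
], jaw=0.14)

```text
time: 0.78
eef_pos: [0.232, -0.5537, 0.3648]
orientation: [0.813, 0.582, -0.001, 0.002]
force: [-0.2, 0.2, -0.4]
width: 0.0505
```

jog_arm([
  [[38, 6, 0, 0], [38, 6, 0, 0], [38, 6, 0, 0], [38, 6, 0, 0], [38, 6, 0, 0], [38, 6, 0, 0], [38, 6, 0, 0], [38, 6, 0, 0], [38, 6, 0, 0], [38, 6, 0, 0], [38, 6, 0, 0], [38, 6, 0, 0], [32, -15, 0, 0], [32, -15, 0, 0], [32, -15, 0, 0], [32, -15, 0, 0], [32, -15, 0, 0], [32, -15, 0, 0], [32, -15, 0, 0]],
])

```text
time: 2.37
eef_pos: [0.423, 0.1015, 0.3627]
orientation: [0.815, 0.58, 0.0, 0.0]
force: [-0.3, -0.2, -0.7]
width: 0.05
```

jog_arm([
  [[32, -15, 0, 0], [32, -15, 0, 0], [32, -15, 0, 0], [32, -15, 0, 0], [32, -15, 0, 0], [32, -15, 0, 0], [32, -15, 0, 0], [26, -24, 0, 0], [26, -24, 0, 0], [26, -24, 0, 0], [26, -24, 0, 0], [26, -24, 0, 0], [26, -24, 0, 0], [26, -24, 0, 0], [26, -24, 0, 0], [26, -24, 0, 0], [26, -24, 0, 0], [26, -24, 0, 0]],
])

```text
time: 3.87
eef_pos: [0.2427, 0.6998, 0.3622]
orientation: [0.815, 0.58, -0.0, -0.0]
force: [0.1, 1.2, 0.6]
width: 0.05
```

Now push outward past the reach limit.

jog_arm([
  [[30, 0, 0, 0], [30, 0, 0, 0], [30, 0, 0, 0], [30, 0, 0, 0], [30, 0, 0, 0], [30, 0, 0, 0]],
])

```text
time: 4.37
eef_pos: [0.2703, 0.7745, 0.2998]
orientation: [0.814, 0.579, 0.039, -0.028]
force: [-0.8, -0.3, 0.2]
width: 0.0503
```

```bash
python3 - <<'E'
from h import *
s=sense(); print(s['q'].round(3),s['eef_pos'].round(3)); print(R.from_quat(s['orientation']).as_matrix().round(3))
E
```

```text
[1.192 0.806 0.17  0.005 2.069 1.528] [0.27  0.774 0.3  ]
[[ 0.326  0.945  0.032]
 [ 0.94  -0.328  0.091]
 [ 0.096  0.    -0.995]]
```

jog_arm([
  [[40, 0, 0, 0], [40, 0, 0, 0], [40, 0, 0, 0], [40, 0, 0, 0], [40, 0, 0, 0], [40, 0, 0, 0]],
])

```text
time: 4.87
eef_pos: [0.2982, 0.8555, 0.2513]
orientation: [0.808, 0.575, 0.102, -0.072]
force: [-0.6, 0.6, 0.3]
width: 0.0495
```

```bash
cat > st.py <<'E'
from h import *
s=sense(); print(round(s['time'],2),s['q'].round(3),s['eef_pos'].round(4),s['width'].round(4)); M=R.from_quat(s['orientation']).as_matrix(); print(M.round(3)); 
print('tilt',np.degrees(np.arccos(-M[2,2])).round(1),'z az',np.degrees(np.arctan2(M[1,2],M[0,2])).round(1),'y az,elev',np.degrees(np.arctan2(M[1,1],M[0,1])).round(1),M[2,1].round(3))
E
python3 st.py
```

```text
Traceback (most recent call last):
  File "st.py", line 2, in <module>
    s=sense(); print(round(s['time'],2),s['q'].round(3),s['eef_pos'].round(4),s['width'].round(4)); M=R.from_quat(s['orientation']).as_matrix(); print(M.round(3));
                                                                              ^^^^^^^^^^^^^^^^
AttributeError: 'float' object has no attribute 'round'
```

```bash
sed -i "s/s\['width'\].round(4)/s['width']/" st.py; python3 st.py; python3 - <<'E'
from h import *
import pickle
s=pickle.load(open('scene0.pkl','rb'))
print(onz(s,207,66,0).round(3),onz(s,195,48,.1).round(3))
E
```

```text
4.87 [1.194 0.878 0.171 0.011 1.844 1.532] [0.2982 0.8555 0.2513] 0.0495275363382474
[[ 0.318  0.945  0.081]
 [ 0.915 -0.328  0.233]
 [ 0.247  0.    -0.969]]
tilt 14.3 z az 70.8 y az,elev -19.1 0.0
[-0.116  0.68   0.   ] [-0.095  0.596  0.1  ]
```

jog_arm([
  [[40, 0, -10, 0], [40, 0, -10, 0], [40, 0, -10, 0], [40, 0, -10, 0]],
])

```text
time: 5.2
eef_pos: [0.3084, 0.8853, 0.2773]
orientation: [0.801, 0.57, 0.149, -0.105]
force: [-0.1, -0.4, 0.8]
width: 0.0504
```

jog_arm([
  [[40, 0, -10, 0], [40, 0, -10, 0], [40, 0, -10, 0], [40, 0, -10, 0], [40, 0, -10, 0], [40, 0, -10, 0], [40, 0, -10, 0]],
])

```text
time: 5.78
eef_pos: [0.32, 0.9194, 0.3551]
orientation: [0.782, 0.556, 0.229, -0.162]
force: [-0.0, 1.1, -0.7]
width: 0.05
```

```bash
python3 st.py
```

```text
5.78 [1.193 0.804 0.17  0.023 1.6   1.534] [0.32   0.9194 0.3551] 0.049981427337900626
[[ 0.276  0.945  0.177]
 [ 0.796 -0.328  0.508]
 [ 0.538  0.001 -0.843]]
tilt 32.6 z az 70.8 y az,elev -19.2 0.001
```

```bash
cat >> h.py <<'E'
def go(pts,p0=None):
    st=sense(); M=R.from_quat(st['orientation']).as_matrix(); p=np.array(st['eef_pos'] if p0 is None else p0)
    for t in pts:
        d=1e3*M.T@(np.array(t)-p); n=int(np.ceil(np.linalg.norm(d)/40)); print(np.round(t,4),'total',d.round(1),'rows',n,(d/n).round(1)); p=np.array(t)
    return M
E
python3 - <<'E'
from h import *
import pickle
t=pickle.load(open('top0.pkl','rb')); s=pickle.load(open('scene0.pkl','rb'))
g=np.array([0.7086,0.0091,0.010]); M=R.from_quat(sense()['orientation']).as_matrix(); z=M[:,2]
go([[.43,.35,.37],[.56,.0,.36],g-.33*z,g-.10*z,g])
print('iron tip',onz(s,370,250,.115).round(3),onz(s,370,250,.09).round(3),onz(t,369,135,.115).round(3),onz(t,369,145,.1).round(3))
E
```

```text
[0.43 0.35 0.37] total [-415.   290.7 -282.5] rows 15 [-27.7  19.4 -18.8]
[0.56 0.   0.36] total [-248.2  237.6 -146.4] rows 10 [-24.8  23.8 -14.6]
[ 0.6501 -0.1586  0.2881] total [-140.2  137.1   -4.1] rows 5 [-28.   27.4  -0.8]
[ 0.6909 -0.0417  0.0943] total [ -0.  -0. 230.] rows 6 [-0.  -0.  38.3]
[0.7086 0.0091 0.01  ] total [ -0.  -0. 100.] rows 3 [-0.  -0.  33.3]
iron tip [ 0.698 -0.192  0.115] [ 0.696 -0.169  0.09 ] [ 0.705 -0.18   0.115] [ 0.688 -0.181  0.1  ]
```

jog_arm([
  [[-28, 19.5, -19, 0], [-28, 19.5, -19, 0], [-28, 19.5, -19, 0], [-28, 19.5, -19, 0], [-28, 19.5, -19, 0], [-28, 19.5, -19, 0], [-28, 19.5, -19, 0], [-28, 19.5, -19, 0], [-28, 19.5, -19, 0], [-28, 19.5, -19, 0], [-28, 19.5, -19, 0], [-28, 19.5, -19, 0], [-28, 19.5, -19, 0], [-28, 19.5, -19, 0], [-28, 19.5, -19, 0]],
])

```text
time: 7.03
eef_pos: [0.4273, 0.3611, 0.3719]
orientation: [0.782, 0.557, 0.229, -0.161]
force: [0.8, -0.5, -0.0]
width: 0.0503
```

jog_arm([
  [[-25, 24, -15, 0], [-25, 24, -15, 0], [-25, 24, -15, 0], [-25, 24, -15, 0], [-25, 24, -15, 0], [-25, 24, -15, 0], [-25, 24, -15, 0], [-25, 24, -15, 0], [-25, 24, -15, 0], [-25, 24, -15, 0], [-28, 27, 0, 0], [-28, 27, 0, 0], [-28, 27, 0, 0], [-28, 27, 0, 0], [-28, 27, 0, 0]],
])

```text
time: 8.28
eef_pos: [0.6485, -0.149, 0.2887]
orientation: [0.782, 0.557, 0.228, -0.16]
force: [0.6, 0.5, 1.6]
width: 0.0502
```

```bash
python3 st.py; python3 - <<'E'
from h import *
import pickle
w=snapshot('wrist'); save(w,'w1.png'); pickle.dump(w,open('w1.pkl','wb'))
for p in [(0.7066,0.0032,.036),(0.57,0.05,.036),(.57,.0489,.112)]: print(proj(w,p).round(0))
E
```

```text
8.28 [-0.558  0.291  0.985  0.594  1.935 -0.026] [ 0.6485 -0.149   0.2887] 0.05023959557480728
[[ 0.276  0.944  0.179]
 [ 0.798 -0.329  0.505]
 [ 0.535  0.004 -0.845]]
tilt 32.4 z az 70.5 y az,elev -19.2 0.004
[322. 160.]
[227. 161.]
[211. 137.]
```

View pics/w1.png

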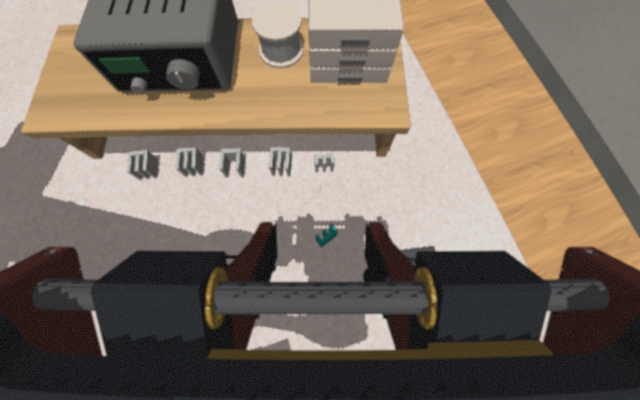

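The wrist view at (323,163) shows the short-fin sink and at (232,161) the gap sink, both about where my estimates project. The decoy is at (326,235), well in front. I'll move closer along the tool axis and refine.

```bash
python3 - <<'E'
from h import *
g=np.array([0.7086,0.0091,0.010]); M=R.from_quat(sense()['orientation']).as_matrix(); z=M[:,2]
go([g-.13*z])
E
```

```text
[ 0.6861 -0.0568  0.1198] total [  2.2   2.3 190.6] rows 5 [ 0.4  0.5 38.1]
```

jog_arm([
  [[0.4, 0.5, 38, 0], [0.4, 0.5, 38, 0], [0.4, 0.5, 38, 0], [0.4, 0.5, 38, 0], [0.4, 0.5, 38, 0]],
])

```text
time: 8.75
eef_pos: [0.6845, -0.0496, 0.1286]
orientation: [0.782, 0.557, 0.228, -0.16]
force: [0.5, -0.6, -0.1]
width: 0.0503
```

```bash
python3 st.py; python3 - <<'E'
from h import *
import pickle
w=snapshot('wrist'); pickle.dump(w,open('w2.pkl','wb')); 
O=np.array([.5699,.0489]);ys=np.array([-.946,.3242]);xs=np.array([.3242,.946])
im=w['pixels'].copy(); 
for y in(0,-72,-144): print(y,proj(w,[*(O+y*1e-3*ys),.036]).round(0), proj(w,[*(O+y*1e-3*ys),.112]).round(0))
w['pixels']=im; save(w,'w2.png',(100,80,420,280),2.5)
E
```

```text
8.75 [-0.4    0.276  1.285  0.564  1.61  -0.052] [ 0.6845 -0.0496  0.1286] 0.05030704015663725
[[ 0.276  0.944  0.179]
 [ 0.798 -0.329  0.505]
 [ 0.535  0.003 -0.845]]
tilt 32.4 z az 70.5 y az,elev -19.2 0.003
0 [166. 196.] [115. 163.]
-72 [244. 196.] [218. 162.]
-144 [322. 195.] [323. 162.]
```

View pics/w2.png

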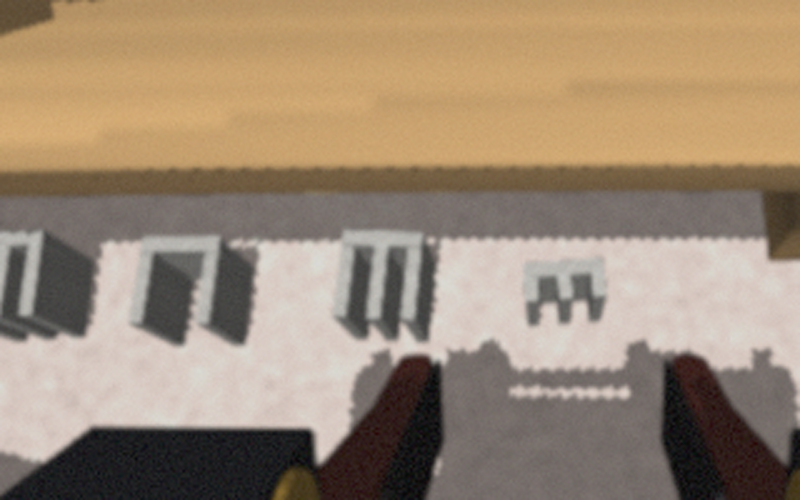

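```bash
python3 - <<'E'
from h import *
import pickle
w=pickle.load(open('w2.pkl','rb')); f=lambda u,v:((u+.5)/2.5+100-.5,(v+.5)/2.5+80-.5)
O=np.array([.5699,.0489]);ys=np.array([-.946,.3242]);xs=np.array([.3242,.946])
for n,u,v in [('s bl',526,262),('s br',605,260),('s tl',526,295),('s tr',605,292),('g bl',142,238),('g br',220,238),('g tl',136,320),('g tr',208,318),('B bl',343,232),('B br',423,232),('B tl',337,318),('B tr',412,318)]:
    p=onz(w,*f(u,v),.036); d=1e3*(p[:2]-O); print(n,p.round(4),(d@xs).round(1),(d@ys).round(1))
for u in (50,400,740): p=onz(w,*f(u,192),.112); d=1e3*(p[:2]-O); print('edge',p.round(4),(d@xs).round(1))
E
```

```text
s bl [0.6992 0.0159 0.036 ] 10.7 -133.0
s br [0.7271 0.0071 0.036 ] 11.4 -162.3
s tl [0.6951 0.0038 0.036 ] -2.1 -133.0
s tr [ 0.7228 -0.0046  0.036 ] -1.1 -162.0
g bl [0.5647 0.073  0.036 ] 21.1 12.7
g br [0.5931 0.0631 0.036 ] 20.9 -17.4
g tl [0.557  0.0417 0.036 ] -11.1 9.9
g tr [0.5825 0.0336 0.036 ] -10.4 -16.9
B bl [0.6379 0.05   0.036 ] 23.0 -64.0
B br [0.6664 0.04   0.036 ] 22.9 -94.2
B tl [0.6274 0.0181 0.036 ] -10.5 -64.4
B tr [0.6532 0.0091 0.036 ] -10.6 -91.7
edge [0.5736 0.0531 0.112 ] 5.2
edge [0.6664 0.0203 0.112 ] 4.2
edge [ 0.7546 -0.0103  0.112 ] 3.9
```

```bash
python3 - <<'E'
from h import *
print(sense()['eef_pos'])
go([[0.7131,0.0127,0.010]])
E
```

```text
[ 0.68250341 -0.04511256  0.12018924]
[0.7131 0.0127 0.01  ] total [ -4.5  11.  127.6] rows 4 [-1.1  2.7 31.9]
```

jog_arm([
  [[-1.5, 5.5, 20, 0], [-1.5, 5.5, 30, 0], [-1.5, 0, 25, 0], [0, 0, 10, 0], [0, 0, 0, 0], [0, 0, 0, 0]],
])

```text
time: 9.3
eef_pos: [0.7084, -0.0146, 0.0561]
orientation: [0.782, 0.557, 0.228, -0.161]
force: [0.4, -0.9, 0.5]
width: 0.05
```

```bash
python3 st.py; python3 - <<'E'
from h import *
go([[0.7131,0.0127,0.010]])
w=snapshot('wrist'); print(proj(w,[.7105,.0055,.036]).round(0)); save(w,'w3.png',(160,120,480,320),2)
E
```

```text
9.3 [-0.338  0.352  1.326  0.568  1.482 -0.062] [ 0.7084 -0.0146  0.0561] 0.04999997155774591
[[ 0.276  0.945  0.177]
 [ 0.798 -0.328  0.506]
 [ 0.536  0.002 -0.844]]
tilt 32.4 z az 70.7 y az,elev -19.1 0.002
[0.7131 0.0127 0.01  ] total [-1.6 -4.5 53.5] rows 2 [-0.8 -2.3 26.8]
[311. 215.]
```

View pics/w3.png

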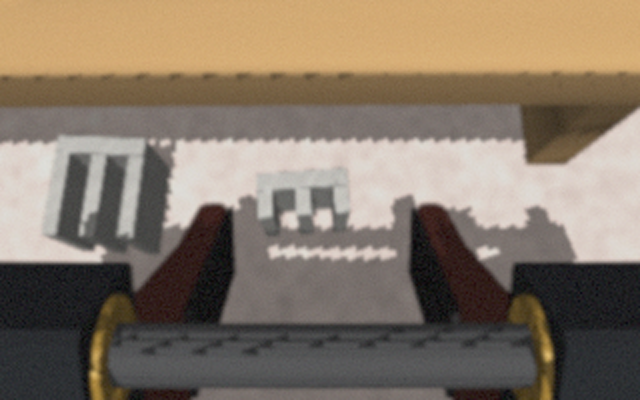

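The view shows the short sink at (311,212), where I predicted it. The fingers are centred about 4.5 mm to its right, which agrees with the remaining offset I worked out.

jog_arm([
  [[-1.6, -4.5, 10, 0], [0, 0, 18, 0], [0, 0, 18, 0], [0, 0, 7, 0], [0, 0, 0, 0], [0, 0, 0, 0]],
])

```text
time: 9.85
eef_pos: [0.7129, 0.0123, 0.0101]
orientation: [0.782, 0.557, 0.228, -0.161]
force: [0.9, -0.4, 0.5]
width: 0.0501
```

jog_arm([
  [[0, 0, 0, 0], [0, 0, 0, 0], [0, 0, 0, 0], [0, 0, 0, 0], [0, 0, 0, 0], [0, 0, 0, 0]],
], jaw=-1)

```text
time: 10.35
eef_pos: [0.7134, 0.0121, 0.0105]
orientation: [0.782, 0.557, 0.228, -0.161]
force: [-1.8, -2.0, 4.2]
width: 0.0298
```

jog_arm([
  [[0, 0, -10, 0], [0, 0, -20, 0], [0, 0, -30, 0], [0, 0, -35, 0], [0, 0, -35, 0], [0, 0, -35, 0], [0, 0, -35, 0], [0, 0, -35, 0], [0, 0, -35, 0], [0, 0, -30, 0], [0, 0, 0, 0]],
])

```text
time: 11.27
eef_pos: [0.66, -0.1427, 0.2699]
orientation: [0.783, 0.557, 0.23, -0.157]
force: [-0.5, 0.6, 0.8]
width: 0.0298
```

```bash
python3 st.py; python3 - <<'E'
from h import *
go([[.515,-.28,.19],[.515,-.28,.03]])
E
```

```text
11.27 [-0.541  0.299  1.009  0.586  1.892 -0.033] [ 0.66   -0.1427  0.2699] 0.029849453089599583
[[ 0.274  0.944  0.185]
 [ 0.8   -0.33   0.501]
 [ 0.534  0.011 -0.845]]
tilt 32.3 z az 69.7 y az,elev -19.3 0.011
[ 0.515 -0.28   0.19 ] total [-192.3  -92.3  -28. ] rows 6 [-32.  -15.4  -4.7]
[ 0.515 -0.28   0.03 ] total [-85.4  -1.7 135.3] rows 5 [-17.1  -0.3  27.1]
```

jog_arm([
  [[-32, -15.5, -5, 0], [-32, -15.5, -5, 0], [-32, -15.5, -5, 0], [-32, -15.5, -5, 0], [-32, -15.5, -5, 0], [-32, -15, -3, 0], [0, 0, 0, 0], [0, 0, 0, 0]],
])

```text
time: 11.93
eef_pos: [0.5135, -0.2768, 0.1815]
orientation: [0.783, 0.555, 0.228, -0.163]
force: [0.2, 0.8, -0.0]
width: 0.03
```

```bash
python3 st.py; python3 - <<'E'
from h import *
go([[.515,-.28,.032]])
E
```

```text
11.93 [-0.841  0.203  1.278  0.522  1.914 -0.388] [ 0.5135 -0.2768  0.1815] 0.03002617754366323
[[ 0.28   0.944  0.176]
 [ 0.796 -0.33   0.508]
 [ 0.537 -0.002 -0.843]]
tilt 32.5 z az 70.9 y az,elev -19.3 -0.002
[ 0.515 -0.28   0.032] total [-82.4   2.9 124.7] rows 4 [-20.6   0.7  31.2]
```

jog_arm([
  [[-16.5, 0.6, 25, 0], [-16.5, 0.6, 25, 0], [-16.5, 0.6, 25, 0], [-16.5, 0.6, 25, 0], [-16.5, 0.6, 25, 0], [0, 0, 0, 0], [0, 0, 0, 0]],
])

```text
time: 12.52
eef_pos: [0.5169, -0.2779, 0.0328]
orientation: [0.782, 0.557, 0.228, -0.163]
force: [0.4, 0.0, -0.3]
width: 0.0304
```

jog_arm([
  [[0, 0, 0, 0], [0, 0, 0, 0], [0, 0, 0, 0], [0, 0, 0, 0]],
], jaw=0.14)

```text
time: 12.85
eef_pos: [0.5175, -0.2805, 0.0358]
orientation: [0.782, 0.557, 0.228, -0.16]
force: [-0.4, -0.1, -0.6]
width: 0.0497
```

jog_arm([
  [[5, 0, -15, 0], [10, 0, -30, 0], [20, 0, -35, 0], [20, 0, -35, 0], [20, 0, -35, 0], [10, 0, -20, 0], [0, 0, 0, 0]],
])

```text
time: 13.43
eef_pos: [0.5113, -0.2995, 0.2311]
orientation: [0.782, 0.559, 0.229, -0.155]
force: [-0.3, -0.4, 0.0]
width: 0.0502
```

```bash
python3 st.py; python3 - <<'E'
from h import *
s=snapshot('scene'); save(s,'s2.png',(60,100,460,400),2)
g=np.array([.5699,.0489])+.0045*np.array([.3242,.946])-.003*np.array([-.946,.3242]); print('gap',g)
M=R.from_quat(sense()['orientation']).as_matrix(); z=M[:,2]
gr=np.r_[g-.004*np.array([.3242,.946]),.026]; T=gr+.019*z; print('TCP',T)
go([T-.23*z,T-.11*z,T])
E
```

```text
13.43 [-0.866  0.226  1.161  0.532  1.994 -0.372] [ 0.5113 -0.2995  0.2311] 0.050235039621446195
[[ 0.271  0.945  0.184]
 [ 0.803 -0.328  0.498]
 [ 0.531  0.013 -0.847]]
tilt 32.1 z az 69.7 y az,elev -19.1 0.013
gap [0.5741969 0.0521844]
TCP [0.57634546 0.05791085 0.00991644]
[ 0.5346 -0.0572  0.2046] total [188.1 -57.1 144.7] rows 7 [26.9 -8.2 20.7]
[0.5564 0.0029 0.103 ] total [ -0.  -0. 120.] rows 4 [-0. -0. 30.]
[0.5763 0.0579 0.0099] total [  0.   0. 110.] rows 3 [ 0.   0.  36.7]
```

View pics/s2.png

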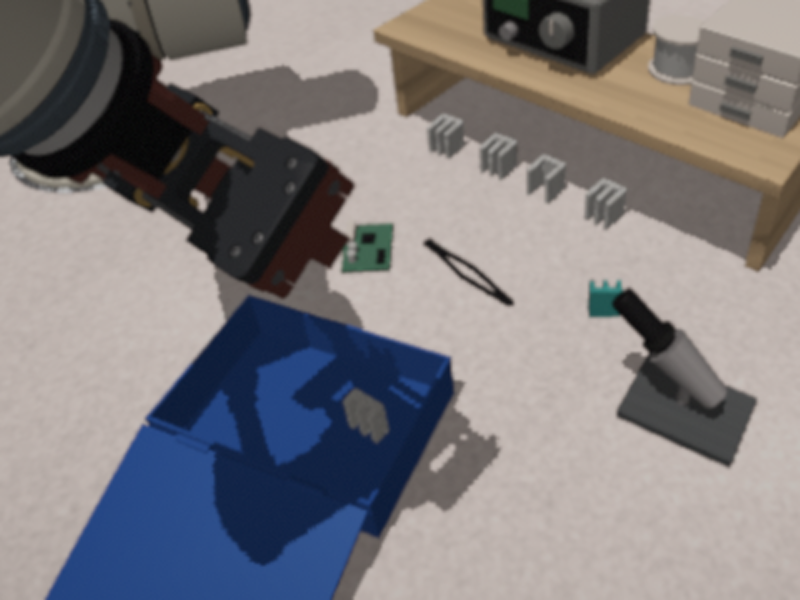

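The short sink is in the box, near crop (365,415), lying on its side. The other four sinks and the bystanders are in place. Next is the gap sink.

jog_arm([
  [[27, -8, 15, 0], [27, -8, 20, 0], [27, -8, 21, 0], [27, -8, 22, 0], [27, -8, 22, 0], [27, -8, 22, 0], [27, -8, 22, 0], [0, 0, 30, 0], [0, 0, 30, 0], [0, 0, 30, 0], [0, 0, 10, 0], [0, 0, 0, 0], [0, 0, 0, 0]],
])

```text
time: 14.57
eef_pos: [0.5522, -0.0055, 0.1177]
orientation: [0.782, 0.557, 0.227, -0.162]
force: [-1.1, -0.2, -0.1]
width: 0.0498
```

```bash
python3 st.py; python3 - <<'E'
from h import *
w=snapshot('wrist'); save(w,'w4.png',(160,100,480,300),2.5); print(proj(w,[.5742,.0522,.036]).round(0)); import pickle; pickle.dump(w,open('w4.pkl','wb'))
E
```

```text
14.57 [-0.421 -0.087  1.691  0.563  1.589 -0.092] [ 0.5522 -0.0055  0.1177] 0.049767436016707065
[[ 0.277  0.945  0.175]
 [ 0.798 -0.327  0.506]
 [ 0.536 -0.    -0.844]]
tilt 32.4 z az 70.9 y az,elev -19.1 -0.0
[321. 186.]
```

View pics/w4.png

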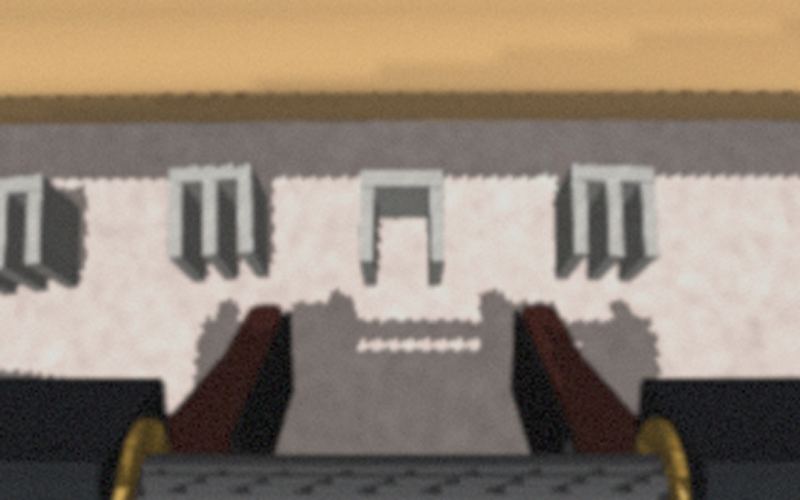

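The U-shaped sink is centred between the fingers. Its top face centre is at (320.5,186), against a prediction of (321,186).

```bash
python3 - <<'E'
from h import *
import pickle
w=pickle.load(open('w4.pkl','rb'));f=lambda u,v:((u+.5)/2.5+160-.5,(v+.5)/2.5+100-.5)
for c in [(361,170),(442,170),(361,262),(442,262)]: print(onz(w,*f(*c),.036).round(4))
go([[.5762,.058,.010]])
E
```

```text
[0.5654 0.0735 0.036 ]
[0.5931 0.0639 0.036 ]
[0.5546 0.0407 0.036 ]
[0.5813 0.0314 0.036 ]
[0.5762 0.058  0.01  ] total [ -0.7   0.8 128.5] rows 4 [-0.2  0.2 32.1]
```

jog_arm([
  [[-0.5, 0.5, 30, 0], [0, 0, 30, 0], [0, 0, 20, 0], [0, 0, 18, 0], [0, 0, 0, 0], [0, 0, 0, 0]],
])

```text
time: 15.12
eef_pos: [0.5706, 0.0428, 0.036]
orientation: [0.782, 0.557, 0.228, -0.161]
force: [0.3, 0.4, 0.7]
width: 0.0502
```

```bash
python3 - <<'E'
from h import *
go([[.5762,.058,.010]])
E
```

```text
[0.5762 0.058  0.01  ] total [-0.3  0.3 30.6] rows 1 [-0.3  0.3 30.6]
```

jog_arm([
  [[-0.3, 0.3, 15, 0], [0, 0, 15.5, 0], [0, 0, 0, 0], [0, 0, 0, 0]],
])

```text
time: 15.45
eef_pos: [0.5763, 0.0578, 0.0105]
orientation: [0.782, 0.557, 0.228, -0.161]
force: [-0.2, -0.9, 1.2]
width: 0.0498
```

jog_arm([
  [[0, 0, 0, 0], [0, 0, 0, 0], [0, 0, 0, 0], [0, 0, 0, 0], [0, 0, 0, 0], [0, 0, 0, 0]],
], jaw=-1)

```text
time: 15.95
eef_pos: [0.5764, 0.0583, 0.0102]
orientation: [0.782, 0.557, 0.228, -0.161]
force: [-0.7, -1.4, 5.4]
width: 0.0298
```

jog_arm([
  [[0, 0, -10, 0], [0, 0, -20, 0], [0, 0, -30, 0], [0, 0, -35, 0], [0, 0, -35, 0], [0, 0, -35, 0], [0, 0, -35, 0], [0, 0, -35, 0], [0, 0, -15, 0], [0, 0, 0, 0], [0, 0, 0, 0]],
])

```text
time: 16.87
eef_pos: [0.5317, -0.0684, 0.2203]
orientation: [0.783, 0.557, 0.228, -0.161]
force: [0.0, 0.0, -1.4]
width: 0.0302
```

```bash
python3 - <<'E'
from h import *
print(sense()['eef_pos'],sense()['width'])
go([[.42,-.28,.19],[.42,-.28,.034]])
E
```

```text
[ 0.53167059 -0.0683605   0.22026857] 0.030192378453799372
[ 0.42 -0.28  0.19] total [-216.   -35.9 -101.2] rows 7 [-30.9  -5.1 -14.5]
[ 0.42  -0.28   0.034] total [-83.5  -0.3 131.8] rows 4 [-20.9  -0.1  32.9]
```

jog_arm([
  [[-31, -5, -14.5, 0], [-31, -5, -14.5, 0], [-31, -5, -14.5, 0], [-31, -5, -14.5, 0], [-31, -5, -14.5, 0], [-31, -5, -14.5, 0], [-30, -6, -14.5, 0], [0, 0, 0, 0], [0, 0, 0, 0]],
])

```text
time: 17.62
eef_pos: [0.4194, -0.2796, 0.1874]
orientation: [0.783, 0.555, 0.228, -0.164]
force: [0.4, -0.4, -0.5]
width: 0.0302
```

```bash
python3 st.py; python3 - <<'E'
from h import *
go([[.42,-.28,.034]])
E
```

```text
17.62 [-0.965  0.041  1.442  0.491  1.973 -0.505] [ 0.4194 -0.2796  0.1874] 0.030190958770214223
[[ 0.279  0.944  0.175]
 [ 0.795 -0.33   0.509]
 [ 0.538 -0.003 -0.843]]
tilt 32.6 z az 71.1 y az,elev -19.2 -0.003
[ 0.42  -0.28   0.034] total [-82.7   1.2 129.1] rows 4 [-20.7   0.3  32.3]
```

jog_arm([
  [[-16.5, 0.2, 26, 0], [-16.5, 0.2, 26, 0], [-16.5, 0.2, 26, 0], [-16.5, 0.2, 26, 0], [-16.5, 0.2, 25, 0], [0, 0, 0, 0], [0, 0, 0, 0]],
])

```text
time: 18.2
eef_pos: [0.4208, -0.2778, 0.0355]
orientation: [0.782, 0.557, 0.228, -0.164]
force: [0.3, -0.9, 0.5]
width: 0.0297
```

jog_arm([
  [[0, 0, 0, 0], [0, 0, 0, 0], [0, 0, 0, 0], [0, 0, 0, 0]],
], jaw=0.14)

```text
time: 18.53
eef_pos: [0.4217, -0.2813, 0.0387]
orientation: [0.782, 0.557, 0.228, -0.16]
force: [-0.2, -0.2, 0.3]
width: 0.0495
```

jog_arm([
  [[5, 0, -15, 0], [10, 0, -30, 0], [20, 0, -35, 0], [20, 0, -35, 0], [20, 0, -35, 0], [20, 0, -35, 0], [10, 0, -20, 0], [0, 0, 0, 0], [0, 0, 0, 0], [0, 0, 0, 0]],
])

```text
time: 19.37
eef_pos: [0.4137, -0.3005, 0.2656]
orientation: [0.782, 0.557, 0.227, -0.162]
force: [-0.5, 0.4, -0.8]
width: 0.0502
```

```bash
python3 st.py; python3 - <<'E'
from h import *
s=snapshot('scene'); save(s,'s3.png',(60,100,460,400),2); import pickle
a=pickle.load(open('scene0.pkl','rb'))['pixels'].astype(int); b=s['pixels'].astype(int)
t=snapshot('top'); im=t['pixels']
# aluminium: grey bright pixels inside box interior
m=(im.max(2).astype(int)-im.min(2)<40)&(im.max(2)>50); m[:209]=0;m[298:]=0;m[:,:391]=0;m[:,452:]=0
n,l,st,c=cv2.connectedComponentsWithStats(m.astype(np.uint8))
print([(st[i,4],c[i].round(0),onz(t,*c[i],.02).round(3)) for i in range(1,n) if st[i,4]>15])
E
```

```text
19.37 [-0.993  0.071  1.273  0.515  2.106 -0.461] [ 0.4137 -0.3005  0.2656] 0.050226327960453475
[[ 0.277  0.945  0.176]
 [ 0.798 -0.328  0.506]
 [ 0.536  0.    -0.844]]
tilt 32.4 z az 70.8 y az,elev -19.1 0.0
[(np.int32(67), array([415., 229.]), array([ 0.517, -0.292,  0.02 ])), (np.int32(101), array([415., 273.]), array([ 0.421, -0.288,  0.02 ]))]
```

View pics/s3.png

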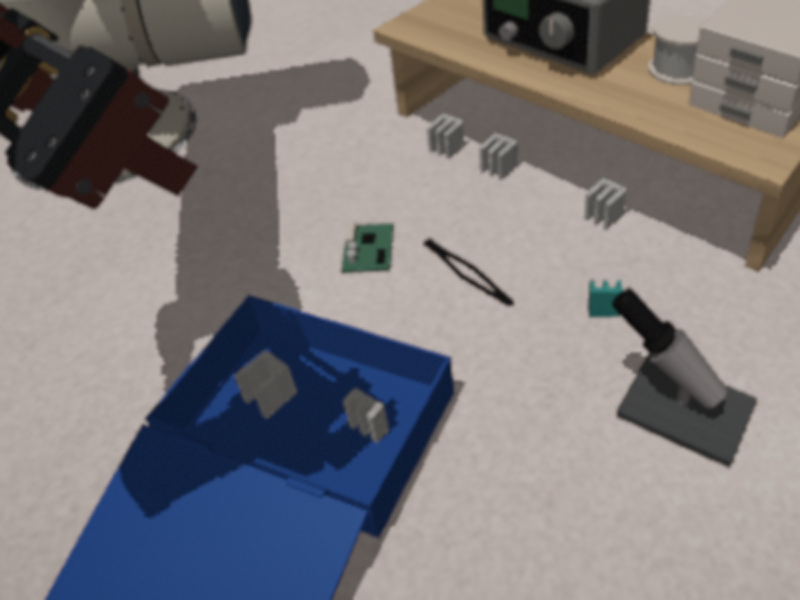

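Both faulty sinks lie in the box, near crop (265,383) and (368,415). The three sound ones and the bystanders stand where they were, and the arm is clear.

```bash
python3 -c "
from workcell import *
s=sense(); print(s['time'],abs(s['qd']).max()); print(sign_off())"
```

```text
19.4667 0.0038951040610775796
the job is handed in; nothing more can be done
None
```

Both faulty heat sinks are in the blue parts box, and I handed the job in at 19.5 s of the 56 s allowed; `sign_off()` gives no verdict. The jogs could not tilt the hand, so I pushed it past its reach limit, which tilted it to about 32°. I then pulled each sink out along the tool axis from under the shelf edge.

**Faulty sinks:** the last top view puts their centres about 53 mm (short-fin) and 43 mm (gap) along the box's y axis from its centre, against a limit of 95 mm. In x they are about 5–10 mm off, against a limit of 65 mm. Their height below the rim I judged only by eye, in the last scene picture.

**Everything else:** by eye in that picture, the three sound sinks, iron holder, tweezers and circuit board had not moved; I did not measure this. The force readings I saw never went above about 6 N, and the arm ended clear of everything.

**Disagreement:** the first estimate of the row, from the fixed cameras, was about 4 mm off compared with the wrist camera. I used the wrist-camera values, and both grips closed at the expected 30 mm.

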